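Hold a hardener canister's lid at its purge mark

TASK

Close the hardener canister only as far as its purge position: drop the lid's two lugs through the gaps in the collar until it sits fully down, then turn it clockwise (seen from above) until its grip bar points at the white marks, half way to the lock. Do not let it turn on into the lock; it springs back if released, so finish while still gripping the lid and holding it there. Leave the other things on the bench where they stand.

Things in the scene. Friction and masses are not known exactly. Their poses are not given: they have to be found in the camera images.
- lid_centre (a point): Loose aluminium bayonet lid, 160 g, upright on the bench, 52 mm tall; point on its axis, 26 mm above its underside; z up. Round hub 80 mm wide, 14 mm high. At the underside two round-ended lugs, 12 mm wide, 7 mm high, reach out along +x and -x to 52 mm from the axis. A half turn makes no difference.
- lid_bar (a point): Centre of the lid's straight upright grip bar, 33 mm above the underside, on the axis: 66 mm long along the lid's x (in line with the lugs), 14 mm wide along y, from 14 to 52 mm above the underside.
- canister: Steel canister fixed to the bench, 124 mm wide, 120 mm high to its collar's top; origin on its axis at bench level, z up. Mouth: round opening 87 mm wide in a ledge (115 to 120 mm high) broken by two lug gaps, each 20 mm wide, at +x and -x. Below the ledge a groove for the lugs, out to 56 mm radius.
- seat (a point): Centre of the collar's groove floor, 105 mm above the bench on the canister's axis: the lid's underside sits at this height when fully down (15 mm higher if its lugs rest on the ledge). From the gaps the lugs turn only clockwise seen from above: 40 degrees to the purge marks, about 60 to touching the lock pin, 84 clicked into the lock.
- lock_knob (a point): Small knob of the sprung lock pin, sticking out of the collar to 79 mm from the axis, 72 degrees clockwise of the canister's +x gap, 110 mm above the bench. Point at its outer end. Not to be used.
- purge_mark: Two white line marks on opposite sides of the collar; origin on the canister's axis at bench level; its x axis runs through both marks, 40 degrees clockwise of the gaps seen from above. The lid's bar must lie along this line.
- return_ring (a joint): Sprung ring in the groove whose two dogs the lugs push round: 0 rad at rest, grows as the lid turns clockwise. After 0.1 rad of slack it follows the lid: about 0.60 at the purge marks, 0.95 at first touch of the lock pin, 1.35 in the lock. Resists with 0.12 N m at rest, 0.16 at the marks; turns a released lid back.
- tin: Bystander: closed paint tin, 84 mm wide, 110 mm high, loose, origin at the centre of its underside.
- cup: Bystander: open white mixing cup, 72 mm wide, 75 mm high, loose, origin at the centre of its underside.
- brush: Bystander: paint brush lying on the bench along its x.
- tin_lid: Bystander: flat round press-in tin lid, 94 mm wide, 9 mm high, without bar or lugs, loose.

How it is judged:
On the way:
1. the lid is fully down in the collar, its lugs through the gaps (z of lid_centre in the frame of canister below 0.135 m and horizontal distance between lid_centre and canister below 0.006 m and angle between the x axis of lid_centre and the x axis of canister, either way round below 0.3 rad), for 0.1 s.
At the end, for the whole second after the job is handed in: The lid sits in the collar (within 6 mm of its floor and of its axis, level within 0.1 rad), its bar within 0.17 rad (10 degrees) of the line of the white marks, with the return ring between 0.4 and 0.8 rad, still, and the fingers still grip it with more than 2 N (angle between the x axis of lid_centre and the x axis of purge_mark, either way round below 0.17 rad and value of joint return_ring between 0.4 and 0.8 rad and z of lid_centre in the frame of canister below 0.137 m and horizontal distance between lid_centre and canister below 0.006 m and angle between lid_centre's own z axis and vertical below 0.1 rad and linear speed of lid below 0.02 m/s and contact force between the fingers and lid above 2 N); the arm keeps its last pose, push and grip.
It fails at once if the lid was turned on into the lock (value of joint return_ring above 1.1 rad).
It fails at once if the paint tin was disturbed (distance of tin from where it was at the start of the episode above 0.03 m or angle between tin's own z axis and vertical above 0.5 rad).
It fails at once if the mixing cup was disturbed (distance of cup from where it was at the start of the episode above 0.03 m or angle between cup's own z axis and vertical above 0.5 rad).
It fails at once if the brush was disturbed (distance of brush from where it was at the start of the episode above 0.03 m).
It fails at once if the tin lid was disturbed (distance of tin_lid from where it was at the start of the episode above 0.03 m).
It also fails if it takes over 48 s, if anything falls off the work surface, if the arm or the gripper's body presses on something with over 40 N, if the wrist force passes 120 N, or if a joint passes its speed limit or range.

ROBOT

A 7-joint arm with a two-finger parallel gripper is mounted at the origin on the work surface. World frame = base frame: x ahead of the robot, y to its left, z up, the work surface at z = 0. Lengths are in m, angles in rad, forces in N, time in s.
With the tool pointing down it reaches from about 0.35 to 0.9 m from the base axis. Payload 19.9 kg.
Tool frame: the origin (TCP) lies between the finger pads; the fingertips stand 19 mm ahead of it and the grasp point (between the pads) is the TCP; z points along the fingers, y is the line along which they close (so a half turn about z gives the same grasp; the last joint's range is limited). The gripper opens to 94 mm and grips with 3 to 60 N. Pads are 16 mm wide; open, the fingers measure 119 mm over their backs; the gripper's body (75 mm by 177 mm) begins 78 mm behind the grasp point.
Start: joints at [1.119, 0.417, -0.01, 1.614, 0.005, 1.111, -0.053], TCP at [0.249, -0.573, 0.224] pointing down, gripper open.
Joint ranges: [-2.81, 2.81], [-0.39, 2.02], [-1.27, 1.25], [0.06, 2.57], [-1.19, 4.33], [0.19, 2], [-2.82, 2.82]. Speed limits (rad/s): [1.89, 1.89, 2.39, 2.39, 3.01, 3.01, 3.01].

INTERFACE

Orientations are given as a 3x3 rotation matrix whose columns are the frame's x, y, z axes.
In Python, from rig import robot gives the robot as it stands. Calls block until the motion is done:
- robot.move_ptp(position, orientation): joint-space move of the TCP to a pose.
- robot.move_linear(position, velocity=0.15, frame=None, threshold=None): straight line of the TCP; frame=None keeps the orientation; velocity is the mean speed in m/s. With threshold (N) it stops when the force on the tool has changed by that much, and returns True; else False.
- robot.goto_joints(angles): joint-space move.
- robot.gripper_to(opening): finger opening in m; the grip force is fixed at half the most; returns when the fingers have stopped.
- robot.pause(seconds).
- robot.ik(position, orientation): joint angles nearest the present ones, or None.
- robot.get_state(): the state.
- robot.grab_frame(name): name is "side" or "top" or "wrist"; returns the picture (480x640x3 uint8, red, green, blue); there is no depth.
- robot.camera_info(name): a dict with "fx", "fy", "cx", "cy" (pixels), "rvec" (rotation vector, rad) and "tvec" (3), from world to camera coordinates, as OpenCV has them. Camera axes: x right, y down, z forward; pixel columns grow to the right and rows downward; lengths in m; the calibration is good to about 2 mm. A picture is of the moment at which its call begins: read the wrist's pose just before it. camera_info takes no time and is no camera call; for the wrist camera it gives the pose at the moment of the call.
A pose or a line that the arm cannot do raises robot.PlanningError and nothing moves.
- robot.sign_off(): hands the job in; it is judged then, once.
The state is a dict: "time": time; "qpos": joint angles; "joint_vel": joint speeds; "effort": joint torques, N m; "ee_pos": TCP position; "tool_rot": TCP orientation; "force": force on the tool from outside, world axes, zero at the start; "moment": the same for the moment, N m; "opening": finger opening in m; "grasp_force": force on a finger pad.
Only numpy, scipy, OpenCV 4.12 (cv2) and the standard library are available. Lean on these libraries where they do the work, as an engineer would, in place of code of your own. Each camera call takes 0.05 s, during which the arm holds its last target. There are 200 camera calls.

## Working session

There is one attempt and no reset: what is moved stays moved. The work goes in short steps, each a Python script; the robot and the scene stay as the last script left them, time stands still between calls to the robot, and variables do not carry over. Pictures are saved under pics/ and viewed, at most 10 in all, crops included, and the job is handed in when it is done.

```bash
mkdir -p pics
python3 - <<'E'
from rig import robot
import cv2
for n in("top","side"):
    im=robot.grab_frame(n);cv2.imwrite(f"pics/{n}0.png",im[:,:,::-1]);c=robot.camera_info(n);print(n,c)
s=robot.get_state();print(s['time'],s['ee_pos'],s['tool_rot'],s['opening'])
E
```

```text
top {'fx': 459.4408174649282, 'fy': 459.4408174649282, 'cx': 315.30851318877654, 'cy': 236.87594038817616, 'rvec': array([ 2.11624932, -2.1083331 ,  0.22611401]), 'tvec': array([0.01289262, 0.63419256, 0.89022559])}
side {'fx': 624.7428685747669, 'fy': 624.7428685747669, 'cx': 323.966266787669, 'cy': 229.97641143675213, 'rvec': array([ 0.46361909, -2.59713316,  1.33211589]), 'tvec': array([0.57065675, 0.18465106, 1.40515085])}
0.1 [ 0.24892264 -0.57296264  0.22391126] [[ 9.17184447e-01  3.98462618e-01 -4.81083520e-04]
 [ 3.98462902e-01 -9.17183988e-01  9.20804718e-04]
 [-7.43358427e-05 -1.03624170e-03 -9.99999460e-01]] 0.09398260307039767
```

View pics/top0.png

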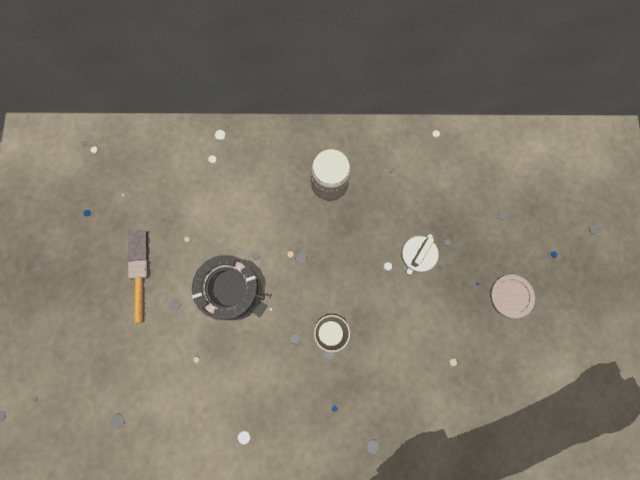

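View pics/side0.png

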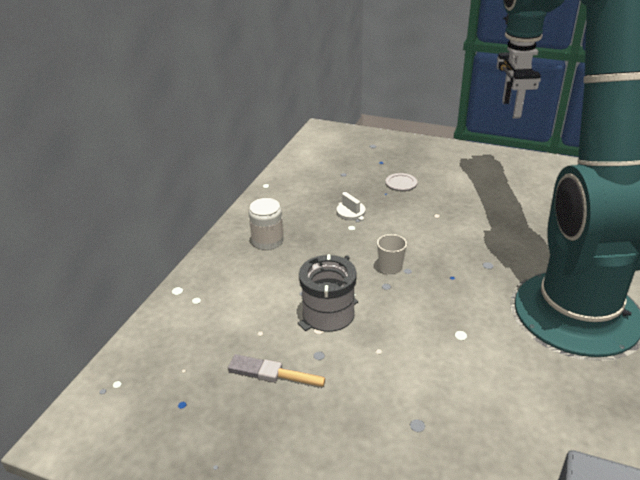

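The top view shows the canister at about (225,288), the lid at (421,253), the tin at (331,170), the cup at (331,333), the tin lid at (513,297) and the brush at (138,275). I'll enlarge the canister and the lid.

Run:
```python
import cv2,numpy as np
im=cv2.imread("pics/top0.png")
a=cv2.resize(im[248:328,185:275],None,fx=5,fy=5,interpolation=cv2.INTER_CUBIC)
b=cv2.resize(im[228:278,396:446],None,fx=7,fy=7,interpolation=cv2.INTER_CUBIC)
o=np.zeros((400,800,3),np.uint8);o[:400,:450]=a;o[:350,450:800]=b
cv2.imwrite("pics/crop0.png",o)
```

```text
(no output)
```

View pics/crop0.png

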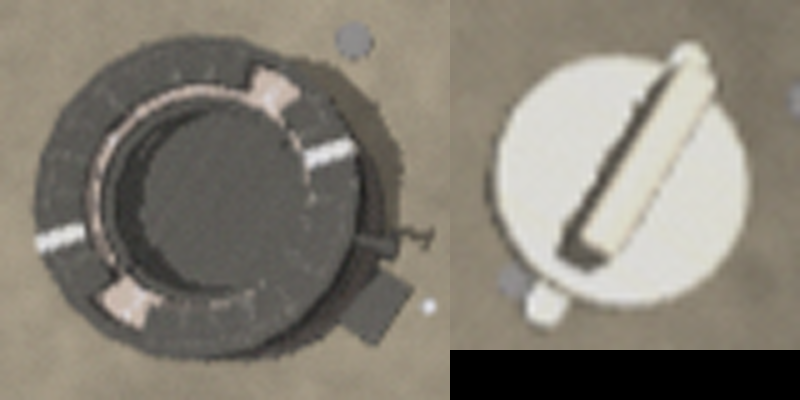

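```bash
cat > h.py <<'E'
import numpy as np,cv2
from rig import robot
def ray(n,uv,z,c=None):
    c=c or robot.camera_info(n)
    R=cv2.Rodrigues(c['rvec'])[0];o=-R.T@c['tvec']
    d=R.T@np.array([(uv[0]-c['cx'])/c['fx'],(uv[1]-c['cy'])/c['fy'],1])
    return o+d*(z-o[2])/d[2]
def proj(n,p,c=None):
    c=c or robot.camera_info(n);K=np.array([[c['fx'],0,c['cx']],[0,c['fy'],c['cy']],[0,0,1]])
    return cv2.projectPoints(np.atleast_2d(np.float64(p)),c['rvec'],c['tvec'],K,None)[0][:,0]
def down(yaw):  # tool x at yaw, z down
    c,s=np.cos(yaw),np.sin(yaw);return np.array([[c,s,0],[s,-c,0],[0,0,-1.]])
E
python3 - <<'E'
from h import *
A=lambda x,y:(185+x/5-.4,248+y/5-.4)
B=lambda x,y:(396+(x-450)/7-.43,228+y/7-.43)
an=lambda p,q:np.degrees(np.arctan2(*(p-q)[1::-1]))
print("can",ray("top",A(197,197.5),.12))
m=[ray("top",A(*p),.12) for p in((332,152),(60,239))];print("marks",sum(m)/2,an(*m),np.linalg.norm(m[0]-m[1]))
m=[ray("top",A(*p),.115) for p in((273,93),(125,305))];print("gaps",sum(m)/2,an(*m),np.linalg.norm(m[0]-m[1]))
print("knob",ray("top",A(405,241),.11))
print("hub",ray("top",B(622,180),.014))
m=[ray("top",B(*p),.052) for p in((705,68),(596,248))];print("bar",sum(m)/2,an(*m),np.linalg.norm(m[0]-m[1]))
for n,u,z in(("tin",(331,168),.11),("cup",(331.5,333),.075),("tinlid",(513,297),.009)):print(n,ray("top",u,z))
lid=ray("top",B(622,180),.014)
for w in(0,180):
  print(w,[robot.ik([lid[0],lid[1],.036],down(np.radians(an(*m)+w)))])
E
```

```text
can [0.52356582 0.19026335 0.12      ]
marks [0.52440136 0.19046701 0.12      ] -71.82621182583517 0.10820050806468791
gaps [0.52389154 0.19018167 0.115     ] -33.109826966684935 0.0977940415280935
knob [0.5080703  0.11110531 0.11      ]
hub [ 0.60966343 -0.21414811  0.014     ]
bar [ 0.60985549 -0.21419932  0.052     ] -32.65451746160743 0.06549693809629885
tin [ 0.76960429 -0.01632014  0.11      ]
cup [ 0.43823988 -0.01736238  0.075     ]
tinlid [ 0.51573967 -0.41138569  0.009     ]
0 [array([ 0.27853699,  0.67174109,  0.01610802,  1.68203038, -0.01414128,
        0.78793437, -1.83960504])]
180 [array([ 0.66117445,  0.73535236, -0.52378865,  1.66730302,  0.45711779,
        0.86365543,  0.94804837])]
```

Run:
```python
from h import *
import pickle
ya=np.radians(-32.7)
for X,Y in((.524,.1903),(.6098,-.2142)):
  for w in(0,np.pi):
    try:print([np.round(robot.ik([X,Y,z],down(np.radians(a)+w)),2) for z,a in((.2,-33),(.2,-73),(.2,-85))])
    except Exception as e:print(e)
out=[]
for i,(p,y) in enumerate((((.6098,-.2142,.24),ya),((.5238,.1903,.30),ya))[:2]):
    robot.move_ptp(p,down(y));robot.pause(.2)
    c=robot.camera_info("wrist");im=robot.grab_frame("wrist");out.append(c)
    cv2.imwrite(f"pics/w{i}.png",im[:,:,::-1]);s=robot.get_state();print(s['time'],s['ee_pos'],np.round(s['qpos'],2))
    z=.052 if i==0 else .12;print(proj("wrist",[p[0],p[1],z],c))
pickle.dump(out,open("c.pkl","wb"))
a=[cv2.imread(f"pics/w{i}.png") for i in(0,1)]
cv2.imwrite("pics/w01.png",cv2.resize(np.hstack(a),(800,300),interpolation=cv2.INTER_AREA))
```

```text
[array([ 0.15,  0.4 , -0.69,  1.79,  0.29,  1.05, -2.8 ]), array([ 0.41,  0.54, -1.08,  1.78,  0.53,  1.14,  2.59]), array([ 0.41,  0.54, -1.08,  1.78,  0.53,  1.14,  2.38])]
[array([ 0.38,  0.52, -1.04,  1.79,  0.49,  1.12,  0.18]), array([ 0.37,  0.51, -1.02,  1.79,  0.48,  1.12, -0.51]), array([ 0.37,  0.51, -1.01,  1.79,  0.48,  1.12, -0.72])]
[array([ 0.32,  0.48, -0.04,  1.58,  0.02,  1.08, -1.87]), array([ 0.23,  0.48,  0.08,  1.58, -0.04,  1.08, -2.52]), array([ 0.2 ,  0.48,  0.12,  1.58, -0.06,  1.08, -2.72])]
[array([ 0.69,  0.54, -0.57,  1.57,  0.31,  1.13,  1.05]), array([ 0.63,  0.52, -0.47,  1.57,  0.25,  1.12,  0.39]), array([ 0.6 ,  0.51, -0.43,  1.57,  0.23,  1.11,  0.2 ])]
2.2 [ 0.60960534 -0.21473753  0.24000956] [ 0.34  0.44 -0.06  1.54  0.03  1.16 -1.87]
[[318.45110768 223.86300744]]
3.9917 [0.524074   0.18973952 0.29984164] [-0.2   0.24 -0.25  1.68  0.06  1.22 -2.6 ]
[[318.66864625 226.0422989 ]]
```

View pics/w01.png

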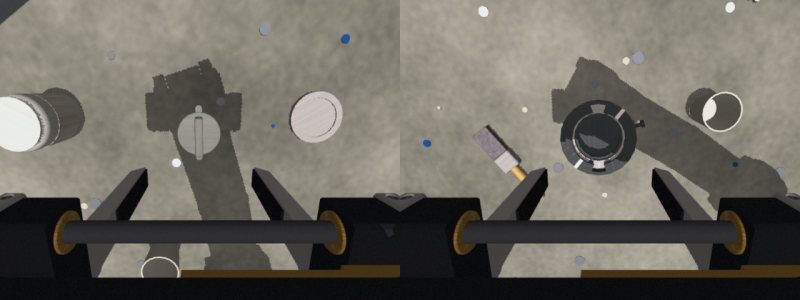

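Left is the lid at about (317,211), right the canister at about (317,218), both in full-frame pixels. I'll enlarge both.

Run:
```python
import cv2,numpy as np
a,b=[cv2.imread(f"pics/w{i}.png") for i in(0,1)]
f=lambda im,x,y,w,h,s:cv2.resize(im[y:y+h,x:x+w],None,fx=s,fy=s,interpolation=cv2.INTER_CUBIC)
A=f(a,272,160,90,100,4);B=f(b,252,150,140,135,3)
A=cv2.convertScaleAbs(A,alpha=1.2)
B=cv2.convertScaleAbs(B,alpha=1.6)
o=np.zeros((405,780,3),np.uint8);o[:400,:360]=A;o[:405,360:780]=B
cv2.imwrite("pics/crop1.png",o)
```

```text
(no output)
```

View pics/crop1.png

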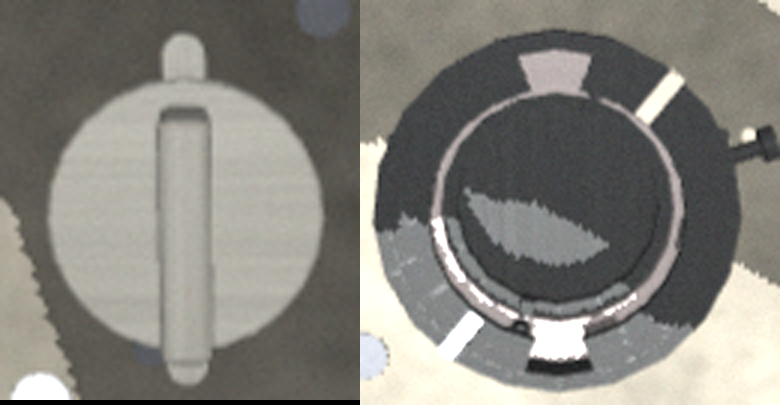

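Run:
```python
from h import *
import pickle
c0,c1=pickle.load(open("c.pkl","rb"))
A=lambda x,y,z:ray("wrist",(272+x/4-.375,160+y/4-.375),z,c0)
B=lambda x,y,z:ray("wrist",(252+(x-360)/3-.33,150+y/3-.33),z,c1)
an=lambda p,q:np.degrees(np.arctan2(*(p-q)[1::-1]))
def pr(n,p,q):print(n,(p+q)/2,an(p,q),np.linalg.norm(p-q))
pr("hub",A(48,214.5,.014),A(324,214.5,.014));pr("hubv",A(186,79,.014),A(186,350,.014))
pr("bar",A(186,122,.052),A(187,362,.052))
pr("lugs",A(183,33,.006),A(187,385,.006))
pr("can",B(375,210.5,.12),B(741,210.5,.12));pr("canv",B(558,30,.12),B(558,391,.12))
pr("marks",B(661,97,.12),B(461,336,.12))
pr("gaps",B(555.5,55,.118),B(559.5,370,.118))
```

```text
hub [ 0.61365775 -0.21610244  0.014     ] 57.21819559362021 0.07934830697040007
hubv [ 0.6128129  -0.21556054  0.014     ] -32.83753226124365 0.0790520595163244
bar [ 0.61265242 -0.2157939   0.052     ] -32.59801372682875 0.06376717631487745
lugs [ 0.61251344 -0.21500347  0.006     ] -32.20537551467794 0.10464315767570335
can [0.52978512 0.18765359 0.12      ] 57.191895856154126 0.12412604789593422
canv [0.52740082 0.18918768 0.12      ] -32.88225050836115 0.12502085927413417
marks [0.52699107 0.18945773 0.12      ] -72.1764086390466 0.1072647075943011
gaps [0.52711366 0.18955674 0.118     ] -32.175739697492965 0.10979519997440818
```

Run:
```python
from h import *
import pickle
robot.move_ptp((.6112,-.2148,.24),down(np.radians(-32.6)+np.pi));robot.pause(.2)
c=robot.camera_info("wrist");im=robot.grab_frame("wrist")
pickle.dump(c,open("c2.pkl","wb"))
cv2.imwrite("pics/w2.png",im[:,:,::-1])
x,y=proj("wrist",[.6112,-.2148,.03],c)[0].astype(int)-[50,60];print(x,y,robot.get_state()['time'])
cv2.imwrite("pics/crop2.png",cv2.resize(im[y:y+120,x:x+100,::-1],None,fx=4,fy=4,interpolation=cv2.INTER_CUBIC))
```

```text
269 155 7.25
```

View pics/crop2.png

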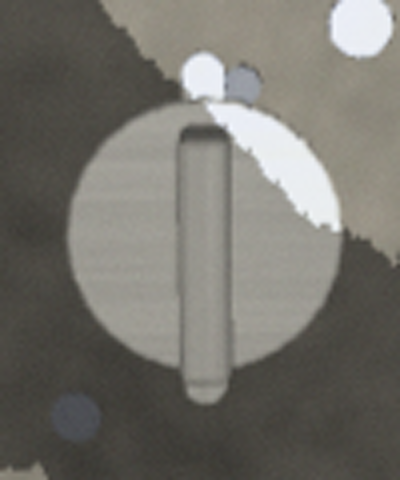

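The hub centre is at crop (205,235), with the lug tips at (204,53) and (206,405). Averaging with the earlier view, taken half a turn away, cancels the camera bias.

Run:
```python
from h import *
import pickle
c0,c1=pickle.load(open("c.pkl","rb"));c2=pickle.load(open("c2.pkl","rb"))
A=lambda x,y,z:ray("wrist",(272+x/4-.375,160+y/4-.375),z,c0)
C=lambda x,y,z:ray("wrist",(269+x/4-.375,155+y/4-.375),z,c2)
an=lambda p,q:np.degrees(np.arctan2(*(p-q)[1::-1]))
h0,h2=A(186,214.5,.014),C(205,235,.014)
print(h0,h2,"lugyaw",an(C(206,405,.006),C(204,53,.006)))
lid=(h0+h2)/2;b=lid-h0;can=np.array([.5272,.1893,0])+b
print("lid",lid,"can",can)
```

```text
[ 0.61365623 -0.2161048   0.014     ] [ 0.61188485 -0.21440772  0.014     ] lugyaw -32.285131315404094
lid [ 0.61277054 -0.21525626  0.014     ] can [0.52631431 0.19014854 0.        ]
```

Run:
```python
from h import *
R=down(np.radians(-32.4)+np.pi)
def st(m):
    s=robot.get_state();print(m,round(s['time'],2),np.round(s['ee_pos'],4),np.round(s['force'],1),np.round(s['moment'],2),round(s['opening'],4),round(s['grasp_force'],1))
robot.move_linear([.6127,-.2152,.10],.2,R)
print(robot.move_linear([.6127,-.2152,.036],.06,threshold=8));st("down")
robot.gripper_to(0.0);st("grip")
robot.move_linear([.6127,-.2152,.21],.15);st("lift")
robot.move_linear([.5258,.1901,.21],.2);st("over")
robot.pause(.3)
im=robot.grab_frame("wrist");t=robot.grab_frame("top")
cv2.imwrite("pics/held.png",np.hstack([cv2.resize(im,(400,300)),cv2.resize(t[228:348,150:310],(400,300))])[:,:,::-1])
st("now")
```

```text
False
down 9.32 [ 0.6129 -0.2152  0.0364] [-0.1 -0.2 -0.3] [ 0.01 -0.12  0.02] 0.0941 0.0
grip 10.52 [ 0.6127 -0.2152  0.036 ] [ 0.   0.6 -1.2] [ 0.02 -0.17 -0.06] 0.0136 30.0
lift 11.82 [ 0.6123 -0.2152  0.2091] [-0.7 -0.1 -2.3] [ 0.04 -0.1  -0.04] 0.0138 30.0
over 14.05 [0.526  0.1894 0.2099] [ 0.4 -0.4 -1. ] [-0.03 -0.14 -0.09] 0.0139 30.0
now 14.45 [0.5258 0.19   0.21  ] [ 0.5 -0.2 -1.4] [-0.05 -0.11  0.03] 0.0138 30.0
```

View pics/held.png

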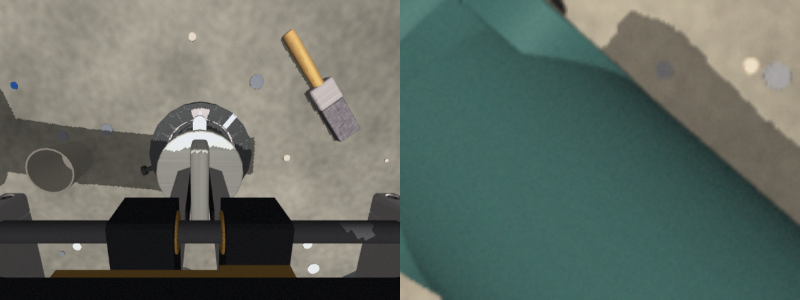

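The lid is held straight, with its far lug lined up with the gap at about (200,115). Lowering with a force stop.

```bash
cat >> h.py <<'E'
def st(m):
    s=robot.get_state();R=s['tool_rot'];print(m,round(s['time'],2),np.round(s['ee_pos'],4),"yaw",round(np.degrees(np.arctan2(-R[1,0],-R[0,0])),2),np.round(s['force'],1),np.round(s['moment'],2),round(s['opening'],4),round(s['grasp_force'],1))
E
python3 - <<'E'
from h import *
st("0");robot.move_linear([.5258,.1901,.165],.1)
print(robot.move_linear([.5258,.1901,.1405],.03,threshold=8));st("1")
robot.pause(.2);st("2")
E
```

```text
0 14.45 [0.5258 0.19   0.21  ] yaw -32.41 [ 0.5 -0.2 -1.4] [-0.05 -0.11  0.03] 0.0138 30.0
True
1 15.82 [0.5256 0.19   0.1409] yaw -32.4 [-1.5 -2.1  8.6] [-0.37  0.26  0.01] 0.0139 30.0
2 16.02 [0.5256 0.19   0.1409] yaw -32.4 [-1.3 -1.9  9.3] [-0.33  0.24  0.03] 0.014 30.0
```

The lid is fully down: TCP at 0.1409, where 0.141 was expected. Now I'll turn it clockwise in steps.

Run:
```python
from h import *
p=[.5257,.1901,.1411]
for a in(-36,-46,-56,-66,-72.2):
    robot.move_linear(p,.05,down(np.radians(a)+np.pi));st(a)
robot.pause(.3);st("end")
im=robot.grab_frame("wrist");cv2.imwrite("pics/turned.png",cv2.resize(im[120:420,120:520],(800,600),interpolation=cv2.INTER_CUBIC)[:,:,::-1])
```

```text
-36 16.27 [0.5257 0.1901 0.141 ] yaw -35.91 [-0.7 -0.3 -2.1] [-0.01 -0.11  0.02] 0.0137 30.0
-46 16.6 [0.5258 0.1903 0.1411] yaw -45.71 [ 2.2  2.4 -2.6] [ 0.54 -0.67  0.15] 0.0136 30.0
-56 16.93 [0.5257 0.1903 0.1411] yaw -55.63 [ 2.1  2.4 -1.2] [ 0.67 -0.65  0.17] 0.0134 30.0
-66 17.25 [0.5257 0.1902 0.1411] yaw -65.6 [ 2.4  3.4 -1.4] [ 0.67 -0.78  0.15] 0.0139 30.0
-72.2 17.51 [0.5257 0.1901 0.1411] yaw -71.85 [ 3.5  2.6 -2.7] [ 0.63 -0.87  0.16] 0.0136 30.0
end 17.81 [0.5257 0.1901 0.1411] yaw -72.1 [ 3.4  3.1 -2.1] [ 0.62 -0.9   0.13] 0.0137 30.0
```

View pics/turned.png

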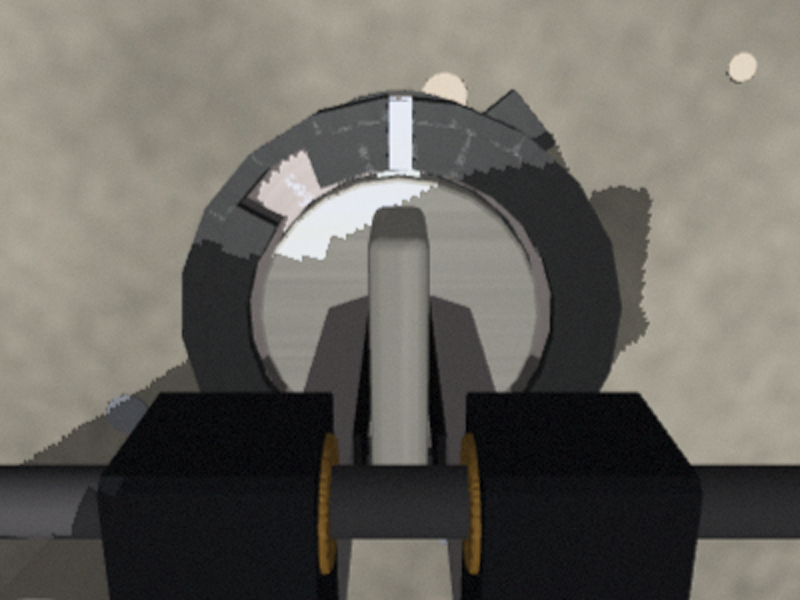

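The bar at x≈399 points straight at the white mark at x≈400. The lid sits below the ledge, the gap is empty and the grip is steady at 30 N, so I'm handing in.

```bash
python3 -c "
from h import *
st('f');print(robot.sign_off())"
```

```text
f 17.86 [0.5257 0.1901 0.1411] yaw -72.12 [ 3.4  2.5 -3.3] [ 0.62 -0.94  0.19] 0.0139 30.0
the job is handed in; nothing more can be done
None
```

I handed the job in at 17.9 s: the lid is fully down in the collar, turned clockwise to the white marks and still gripped at 30 N; the hand-in gave no verdict.

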